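Re-spring a bobblehead and put its head back on

TASK

The bear bobblehead in the vise needs its neck spring and its head. Thread the spring, narrow end down, over the neck post and gently work it down, giving it a little clockwise twist wherever the coil snags on a nib, until the end coil lies fully home on the white collar; then set the head upright on the spring with its face to the same side as the bear's front, and let go. Never force the spring down or bang the head on, and leave the other things on the mat where they are.

Things in the scene. Friction and masses are not known exactly. Their poses are not given: they have to be found in the camera images.
- figure: The headless bear (red shirt, white trousers) whose round plinth is clamped in a blue hobby vise fixed to the bench. Origin on the bench under the neck; z up, the bear faces along its -x. The vise reaches 67 mm to its front, 115 mm to its back and 32 mm to the sides, up to 50 mm high; the bear is at most 92 mm wide and its shoulders end 106 mm up.
- collar (a point): Centre of the flat white collar (33 mm across), 112 mm above the bench: the seat of the spring, at the foot of the neck post.
- post_tip (a point): Tip of the yellow neck post, 22 mm above the collar. The post is 14 mm thick, upright, tapered to 9 mm over its last 4 mm. It carries two red nibs (see upper_nib, lower_nib); neither post nor nibs move, and more than 15 N of push from the spring breaks them.
- upper_nib (a point): On the post's axis (not on the nib), level with the upper nib's top, 13.4 mm above the collar. The nib stands out 4 mm from the post, 3.5 mm wide, 2.4 mm high. It points to the bear's front (-x of figure), give or take up to 45 degrees either way, as the post was glued in by hand: this turn is not measured.
- lower_nib (a point): On the post's axis, level with the lower nib's top, 6.4 mm above the collar. This nib is like the upper one and 45 degrees farther clockwise (seen from above).
- spring: Steel compression spring of 2.4 mm wire, 40 mm long, standing on the mat on its narrow end. Origin at the centre of its lower end when unloaded, z up its axis. Grip it on the wide coils, 29.4 mm across outside, which clear the nibs. It gives about 0.4 mm per newton of push.
- spring_foot (a point): Centre of the underside of the narrow lowest coil (moves up the spring as it is compressed). This coil is flat, 16 mm inside, 21 mm outside, with a gap centred on the spring's -x: a nib passes it only where the gap is, within about 10 degrees.
- spring_top (a point): Centre of the top of the spring, 40 mm above its lower end when unloaded. The wire's upper end, dabbed red, lies straight above the gap in the lowest coil.
- head: The bear's brown head with a blue cap, about 120 g, standing on its chin. 66 mm high, round, 60 mm across from 20 to 45 mm above the chin (the place to grip, from side to side), the snout and brim along its -x, the brim to 58 mm from the axis and 45 to 49 mm up. Origin at the centre of the underside of the chin. Underneath, a round hollow 34 mm wide and 18 mm deep takes the top of the spring.
- head_seat (a point): Centre of the roof of the hollow, 18 mm above the chin: it rests on the top of the spring.
- head_nose (a point): Tip of the nose, 45 mm from the head's axis along its -x.
- dragon: Black dragon figurine on a wooden foot, 52 mm across, 80 mm high, to be left alone. Origin at its underside.
- glue: White glue bottle, 34 mm across, 85 mm high, to be left alone. Origin at its underside.
- screwdriver: Screwdriver lying on the mat in front of the vise, 150 mm long, to be left alone.
Mind the look-alikes: they are no part of the job. What is shaped like the head but pink or yellow is not meant. What is shaped like the figure but orange is not meant.

How it is judged:
On the way:
1. the spring's end coil lies on the collar, below both nibs, before the head is on (z of spring_foot in the frame of collar below 0.0025 m and horizontal distance between spring_foot and collar below 0.004 m and angle between spring's own z axis and vertical below 0.2 rad and distance between head_seat and spring_top above 0.03 m), for 0.2 s.
At the end, for the whole second after the job is handed in: End coil within 2.5 mm of the collar, 4 mm of its centre, below both nibs; head on the spring (seat within 7 mm of the spring's top, 6 mm sideways), upright within 11 degrees, nose at least 36 mm ahead of the collar's centre (facing forwards within about 30 degrees), at rest, released (z of spring_foot in the frame of collar between -0.003 and 0.0025 m and horizontal distance between spring_foot and collar below 0.004 m and horizontal distance between head_seat and spring_top below 0.006 m and distance between head_seat and spring_top below 0.007 m and angle between head's own z axis and vertical below 0.2 rad and x of head_nose in the frame of collar below -0.036 m and linear speed of head below 0.02 m/s); the robot touches nothing.
It fails at once if the spring pushed against the post, nibs or collar with more than 15 N (contact force between spring and figure above 15 N).
It fails at once if the head banged or pushed on the spring with more than 15 N (contact force between head and spring above 15 N).
It fails at once if the dragon disturbed by over 20 mm (distance of dragon from where it was at the start of the episode above 0.02 m).
It fails at once if the glue bottle disturbed by over 20 mm (distance of glue from where it was at the start of the episode above 0.02 m).
It fails at once if the screwdriver disturbed by over 20 mm (distance of screwdriver from where it was at the start of the episode above 0.02 m).
It also fails if it takes over 72 s, if anything falls off the work surface, if the arm or the gripper's body presses on something with over 40 N, if the wrist force passes 120 N, or if a joint passes its speed limit or range.

ROBOT

A 6-joint arm with a two-finger parallel gripper is mounted at the origin on the work surface. World frame = base frame: x ahead of the robot, y to its left, z up, the work surface at z = 0. Lengths are in m, angles in rad, forces in N, time in s.
With the tool pointing down it reaches from about 0.25 to 0.775 m from the base axis. Payload 4 kg.
Tool frame: the origin (TCP) lies midway between the tips of the shut fingers; the grasp point (between the pads) lies 19 mm behind it (robot.grasp_offset is the distance from the TCP to the grasp point, in m); z points along the fingers, y is the direction in which the jaws open and shut (so a half turn about z gives the same grasp; the last joint's range is limited). The gripper opens to 94 mm and grips with 3 to 60 N. Pads are 16 mm wide; open, the fingers measure 119 mm over their backs; the gripper's body (75 mm by 177 mm) begins 78 mm behind the grasp point.
Start: joints at [-1.442, 0.087, 1.371, -0, 1.684, -0.103], TCP at [0.126, -0.535, 0.206] pointing down, gripper open.
Joint ranges: [-3.1, 3.1], [-0.76, 2.03], [0.27, 2.55], [-1.08, 4.22], [0.17, 2.65], [-2.57, 2.57]. Speed limits (rad/s): [2.79, 2.79, 3.14, 3.14, 3.14, 3.14].

INTERFACE

Orientations are given as [roll, pitch, yaw] about the fixed x, y, z axes, in that order (R = Rz(yaw) Ry(pitch) Rx(roll)).
In Python, from bench import status, viewer, order, robot gives the robot as it stands. The module is installed in compiled form; this text tells all that it offers.
- The arm moves only by the tool move_arm, never from a script. Its argument "targets" is a list of rows, each a list of 3 entries, a list of its own where there are three numbers: the shift along the tool's x, y, z in mm, then the turn, a rotation vector about the tool's x, y, z in degrees, then the opening, from -1 (shut) to 1 (fully open). A call has 1 to 20 rows; each row is the pose to reach, as a shift and turn from the pose commanded when the call began, along the tool's axes at that moment; what a row does not reach only later rows make up. A row lasts 1/8 s, in which the tool goes at most 62.5 mm and 10.7 degrees, less where a joint would pass 70% of its speed; a pose out of reach is approached as far as the arm can. A call with a gripper value outside its range is refused whole. The fingers move at their own pace and stop on an object; the grip force is fixed at half the most. Time passes only in rows, so rows that repeat a pose let the fingers close. It gives the time, the measured TCP pose, the force and the opening at its end, in the units of the state.
- status.get_obs(): the state, without advancing time (a new reading comes with each control period).
- viewer.snapshot(name): name is "scene" or "top"; returns the picture (400x640x3 uint8, red, green, blue); there is no depth.
- viewer.camera_model(name): a dict with "K" (3x3 intrinsics, pixels), "xyz" and "attitude" of the camera in the world. Camera axes: x right, y up, looking along -z (the intrinsics and any distortion apply to the point x, -y, -z); pixel columns grow to the right and rows downward; lengths in m; the calibration is good to about 2 mm. A picture is of the moment at which its call begins. camera_model takes no time and is no camera call.
- order.close_job(): hands the job in, once; it reports no verdict.
The state is a dict: "time": time; "joint_positions": joint angles; "qvel": joint speeds; "joint_torque": joint torques, N m; "tool_pos": TCP position; "ee_rot": TCP orientation; "wrist_force": force on the tool from outside, world axes, zero at the start; "wrist_torque": the same for the moment, N m; "width": finger opening in m.
Only numpy, scipy, OpenCV 4.12 (cv2) and the standard library are available. Lean on these libraries where they do the work, as an engineer would, in place of code of your own. Each camera call takes 0.05 s, during which the arm holds its last target. There are 200 camera calls.

## Working session

There is one attempt and no reset: what is moved stays moved. The work goes in short steps, Python scripts to look and compute and a tool call to move; the robot and the scene stay as the last step left them, time stands still between calls to the robot, and variables do not carry over. Pictures are saved under pics/ and viewed, about 8 in all and at most 12, crops included, and the job is handed in when it is done.

Besides the shell and the picture viewer there is one more tool, called after ">>>" as a command line: name --argument value ..., lists and objects as JSON in quotes. move_arm: Moves the arm, as the interface text tells. Its arguments: {"type":"object","properties":{"targets":{"type":"array"}},"required":["targets"]}

```bash
mkdir -p pics
cat > h.py <<'E'
import numpy as np, cv2
from bench import status, viewer, order, robot
from scipy.spatial.transform import Rotation as R
def snap(n,f=None):
    im=viewer.snapshot(n)
    if f: cv2.imwrite('pics/'+f,im[:,:,::-1])
    return im
def cam(n):
    m=viewer.camera_model(n); a=np.array(m['attitude'],float)
    Rm=a if a.shape==(3,3) else (R.from_euler('xyz',a).as_matrix() if a.size==3 else R.from_quat(a).as_matrix())
    return np.array(m['K']),np.array(m['xyz']),Rm,m
def ray(n,u,v):
    K,c,Rm,m=cam(n); d=np.linalg.solve(K,[u,v,1.]); d=Rm@(d*[1,-1,-1]); return c,d/np.linalg.norm(d)
def onz(n,u,v,z):
    c,d=ray(n,u,v); return c+d*(z-c[2])/d[2]
def proj(n,p):
    K,c,Rm,m=cam(n); q=Rm.T@(np.array(p)-c); q=K@(q*[1,-1,-1]); return q[:2]/q[2]
E
python3 - <<'E'
from h import *
a=snap('scene');b=snap('top')
cv2.imwrite('pics/scene0.png',a[:,:,::-1]);cv2.imwrite('pics/top0.png',b[:,:,::-1])
for n in('scene','top'): print(viewer.camera_model(n))
print(status.get_obs(), [x for x in dir(robot) if x[0]!='_'])
E
```

```text
{'K': array([[391.07117237,   0.        , 314.35480614],
       [  0.        , 391.07117237, 201.87281079],
       [  0.        ,   0.        ,   1.        ]]), 'xyz': array([ 0.93579542, -0.81079214,  0.71679399]), 'attitude': array([ 0.9994123 , -0.01411087,  0.53665507])}
{'K': array([[382.36560613,   0.        , 322.73761095],
       [  0.        , 382.36560613, 195.64668715],
       [  0.        ,   0.        ,   1.        ]]), 'xyz': array([ 0.32917772, -0.00851047,  1.09130622]), 'attitude': array([ 0.11688747,  0.01753636, -1.58444338])}
{'time': 0.1, 'joint_positions': array([-1.44209194e+00,  8.78760990e-02,  1.37210998e+00,  2.30288836e-05,
        1.68359397e+00, -1.03081127e-01]), 'qvel': array([ 1.25150875e-03, -5.91182371e-04, -3.49414153e-03,  1.06102037e-03,
       -9.84673203e-05,  1.94846503e-03]), 'joint_torque': array([ 1.88267564e-03, -3.41253662e+01, -3.03300977e+01,  7.19488389e-02,
        3.04250268e-02, -9.53890253e-05]), 'tool_pos': array([ 0.1262929 , -0.53479281,  0.20442047]), 'ee_rot': array([-3.13961816e+00, -2.27266913e-04,  2.31787860e-01]), 'wrist_force': array([-0.01876352, -0.27445843, -0.29285252]), 'wrist_torque': array([-0.01725923, -0.00088133,  0.00777396]), 'width': 0.09400773027440505} ['IKError', 'grasp_offset']
```

View pics/scene0.png

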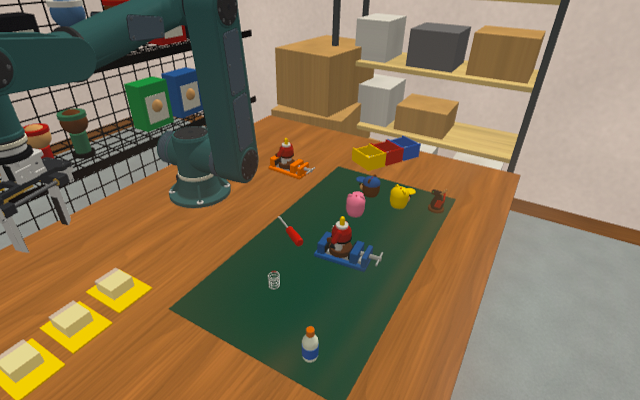

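View pics/top0.png

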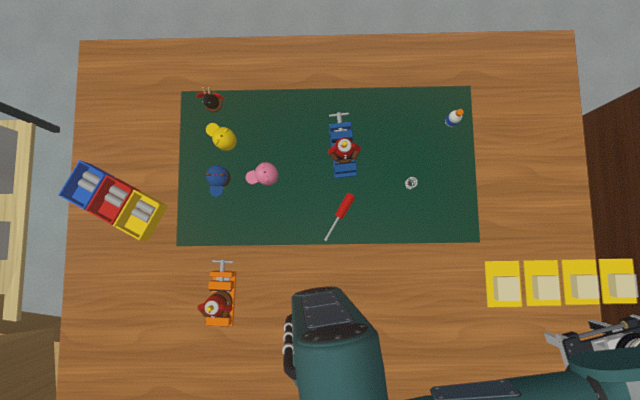

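Run:
```python
from h import *
def avg(n,k=8): return np.mean([viewer.snapshot(n).astype(float) for _ in range(k)],0).astype(np.uint8)
T=avg('top');S=avg('scene');np.save('T.npy',T);np.save('S.npy',S)
def crop(im,u,v,r,s): return cv2.resize(im[v-r:v+r,u-r:u+r],(s,s),interpolation=cv2.INTER_NEAREST)
r1=[crop(T,411,183,12,264),crop(T,344,148,22,264),crop(T,218,180,25,264)]
r2=[crop(S,274,280,14,264),crop(S,342,228,16,264),crop(S,370,187,20,264)]
cv2.imwrite('pics/m1.png',np.vstack([np.hstack(r1),np.hstack(r2)])[:,:,::-1])
```

```text
(no output)
```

View pics/m1.png

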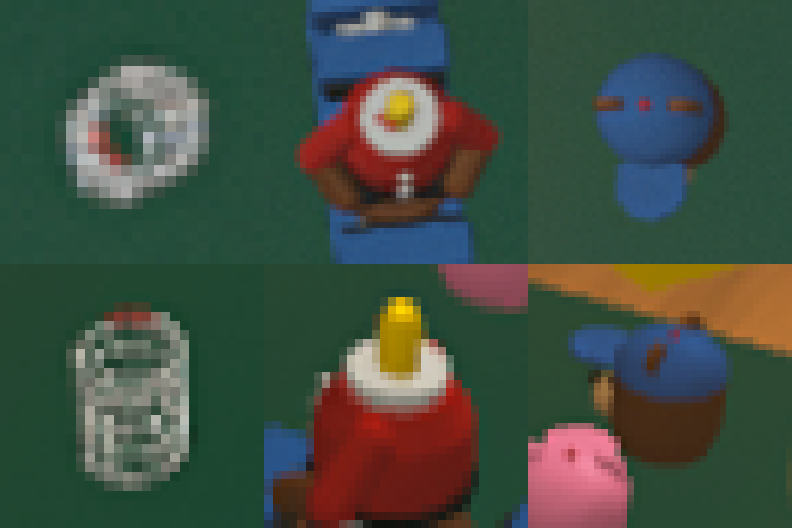

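Run:
```python
from h import *
T=np.load('T.npy');S=np.load('S.npy')
def cents(im,m,box):
    u0,v0,u1,v1=box; M=np.zeros(im.shape[:2],np.uint8); M[v0:v1,u0:u1]=m[v0:v1,u0:u1]
    n,l,s,c=cv2.connectedComponentsWithStats(M); 
    return [(s[i,4],c[i].round(2),s[i,:4]) for i in range(1,n) if s[i,4]>=2], M
def masks(im):
    h=cv2.cvtColor(im,cv2.COLOR_RGB2HSV); H,s,v=[h[...,i].astype(int) for i in range(3)]
    return dict(white=(s<70)&(v>110),red=((H<8)|(H>172))&(s>110)&(v>80),yel=(H>18)&(H<35)&(s>120)&(v>100),blue=(H>100)&(H<125)&(s>120)&(v>60),light=(v>115)&(s<90))
mt,ms=masks(T),masks(S)
# collar: hull of white|yellow|enclosed red
for n,m,im,b in(('top',mt,T,(330,132,358,160)),('scene',ms,S,(326,212,358,244))):
    for k in('white','yel'):
        c,M=cents(im,m[k],b); print(n,k,c)
        p=np.argwhere(M)[:,::-1].astype(np.int32)
        if k=='white':
            big=max(cv2.findContours(M,cv2.RETR_EXTERNAL,cv2.CHAIN_APPROX_NONE)[0],key=len)
            e=cv2.fitEllipse(cv2.convexHull(big)) ; print(e,onz(n,*e[0],.112))
c,M=cents(T,mt['blue'],(325,115,365,182)); p=np.argwhere(M)[:,::-1]
q=np.array([onz('top',u,v,.04)[:2] for u,v in p]); r=cv2.minAreaRect((q*1000).astype(np.float32)); print('vise',r)
w,V=np.linalg.eigh(np.cov(q.T));print(V[:,1])
# spring
for n,m,b in(('top',mt,(398,170,424,196)),('scene',ms,(258,264,292,298))):
    c,M=cents(T,m['light']|m['red'],b);p=np.argwhere(M)[:,::-1].astype(np.int32);(rr)=cv2.minAreaRect(p);print(n,'spring',rr,p.min(0),p.max(0), cents(T,m['red'],b)[0])
# head: cap blue
c,M=cents(T,mt['blue'],(196,160,236,202));print(c)
ys=[(v,np.where(M[v])[0].min(),np.where(M[v])[0].max()) for v in range(160,202) if M[v].any()];print(ys)
print(T[142:156,336:352].tolist().__len__())
for ch in range(3): print(T[142:156,337:352,ch])
```

```text
top white [(np.int32(101), array([344.25, 145.4 ]), array([338, 139,  13,  13], dtype=int32)), (np.int32(6), array([345.  , 156.33]), array([344, 155,   3,   4], dtype=int32))]
((344.15155029296875, 145.0840606689453), (12.300436973571777, 13.022141456604004), 64.96186065673828) [ 0.5767619 -0.0507715  0.112    ]
top yel [(np.int32(22), array([344.27, 143.59]), array([342, 141,   5,   6], dtype=int32))]
scene white [(np.int32(62), array([341.44, 225.03]), array([336, 221,  13,   8], dtype=int32)), (np.int32(2), array([333. , 225.5]), array([333, 225,   1,   2], dtype=int32))]
((341.6328125, 224.4792938232422), (7.915964126586914, 12.841301918029785), 97.35725402832031) [ 0.57913433 -0.05430846  0.112     ]
scene yel [(np.int32(45), array([342.02, 220.4 ]), array([340, 216,   5,  10], dtype=int32))]
vise ((582.9014892578125, -49.206295013427734), (156.58883666992188, 64.7352066040039), 5.516997337341309)
[-0.99514672 -0.09840229]
top spring ((411.0, 182.5), (11.0, 12.0), 90.0) [405 177] [417 188] [(np.int32(3), array([408.33, 184.  ]), array([408, 183,   2,   3], dtype=int32))]
scene 
[... 3366 characters left out ...]
9  69]
 [ 60 167 180 134  78  35  23  23  14  56 161 178 180 156  86]
 [ 58 163 181 153 118  62  26  20  33 103 168 179 179 143  75]
 [ 39 124 173 178 172 120  80  77 106 161 176 178 180 126  52]
 [ 31  92 169 182 181 173 172 173 172 176 177 179 165  99  33]
 [ 25  51 119 172 181 180 181 181 179 180 179 172 121  52  21]
 [ 26  30  56 116 162 179 180 180 181 181 163 121  65  27  20]
 [ 31  27  24  50  89 114 126 128 129 117  89  52  26  23  23]
 [ 30  30  25  26  33  44  53  54  55  44  28  20  23  25  28]
 [ 27  33  27  27  27  22  22  22  22  22  20  23  26  22  22]
 [ 26  31  27  28  30  28  24  37  63  41  24  24  25  23  25]
 [ 25  25  27  28  28  26  34 103 160 102  35  22  25  26  31]]
```

Run:
```python
from h import *
np.set_printoptions(precision=4,suppress=True)
C=onz('top',344.2,145.1,.112)
for uv,z in(((342.6,146.6),.1242),((340.8,145.4),.1172)):
    p=onz('top',*uv,z)-C; print('nib',p*1000,np.degrees(np.arctan2(p[1],p[0])))
def tri(a,b):
    c1,d1=ray('top',*a);c2,d2=ray('scene',*b);s=np.linalg.lstsq(np.c_[d1,-d2],c2-c1,rcond=None)[0];return c1+d1*s[0],c2+d2*s[1]
print('tip',tri((344.3,142.5),(342.2,216.3)),'expected px',proj('top',[C[0],C[1],.134]),proj('scene',[C[0],C[1],.134]))
print('spring top-c',onz('top',411,182.6,.04),'mid scene',onz('scene',273.7,279.7,.02),'dab',onz('top',408.3,184,.04),'top px bottom',onz('top',411,182.6,.02))
print('scene dab',onz('scene',273.6,271,.04))
print('cap',onz('top',216.6,175,.047),'brim',onz('top',216,191,.047),'brimtip',onz('top',216,196.8,.047))
```

```text
nib [-6.9718  4.7376 12.2   ] 145.80207770318017
nib [-1.953   9.0841  5.2   ] 102.13355353938638
tip (array([ 0.5776, -0.0503,  0.1353]), array([ 0.5774, -0.0504,  0.1352])) expected px [344.5283 142.9699] [341.8485 216.7016]
spring top-c [ 0.4854 -0.2366  0.04  ] mid scene [ 0.4882 -0.2389  0.02  ] dab [ 0.4816 -0.229   0.04  ] top px bottom [ 0.4884 -0.241   0.02  ]
scene dab [ 0.4829 -0.2304  0.04  ]
cap [0.5145 0.3026 0.047 ] brim [0.4697 0.3034 0.047 ] brimtip [0.4535 0.3031 0.047 ]
```

```bash
cat >> h.py <<'E'
def plan(p,yaw):
    o=status.get_obs(); Rt=R.from_euler('xyz',o['ee_rot']); Rg=R.from_euler('xyz',[np.pi,0,yaw])
    print('shift mm',(Rt.inv().apply(np.array(p)-o['tool_pos'])*1000).round(1),'turn deg',np.degrees((Rt.inv()*Rg).as_rotvec()).round(1),'F',o['wrist_force'].round(1),'j',o['joint_positions'].round(2),'t',o['time'],'w',o['width'])
E
python3 -c "
from h import *
plan([.486,-.2375,.12],0)"
```

```text
shift mm [ 418.4 -207.2   85.5] turn deg [ 0.  -0.  13.3] F [-0.1 -0.5  0.4] j [-1.44  0.09  1.37  0.    1.68 -0.1 ] t 0.9 w 0.09388406647715701
```

>>> move_arm --targets '[[[418,-207,60],[0,0,13.3],0.0],[[418,-207,60],[0,0,13.3],0.0],[[418,-207,60],[0,0,13.3],0.0],[[418,-207,60],[0,0,13.3],0.0],[[418,-207,60],[0,0,13.3],0.0],[[418,-207,60],[0,0,13.3],0.0],[[418,-207,60],[0,0,13.3],0.0],[[418,-207,60],[0,0,13.3],0.0],[[418,-207,85],[0,0,13.3],0.0],[[418,-207,85],[0,0,13.3],0.0],[[418,-207,85],[0,0,13.3],0.0],[[418,-207,85],[0,0,13.3],0.0]]'

```text
time: 2.4
tool_pos: [0.4859, -0.2387, 0.1218]
ee_rot: [3.14, -0.002, -0.001]
wrist_force: [-0.3, 0.3, 0.6]
width: 0.047
```

>>> move_arm --targets '[[[0,0,55],[0,0,0],0.0],[[0,0,100],[0,0,0],0.0],[[0,0,112],[0,0,0],0.0],[[0,0,112],[0,0,0],0.0],[[0,0,112],[0,0,0],-1],[[0,0,112],[0,0,0],-1],[[0,0,112],[0,0,0],-1],[[0,0,112],[0,0,0],-1],[[0,0,112],[0,0,0],-1]]'

```text
time: 3.52
tool_pos: [0.4868, -0.2387, 0.0099]
ee_rot: [3.14, -0.003, -0.0]
wrist_force: [0.7, -1.0, 4.8]
width: 0.0276
```

```bash
python3 -c "
from h import *
S=snap('scene');T=snap('top')
u,v=map(int,proj('scene',[.486,-.2375,.03]));a,b=map(int,proj('top',[.486,-.2375,.03]))
c=[cv2.resize(i[y-28:y+28,x-28:x+28],(390,390),interpolation=0) for i,x,y in((S,u,v),(T,a,b))]
cv2.imwrite('pics/g1.png',np.hstack(c)[:,:,::-1]);plan([.5764,-.0517,.22],0)"
```

```text
shift mm [  90.1 -186.6 -210.3] turn deg [ 0.1 -0.2 -0. ] F [ 1.4 -1.   5.2] j [-0.56  0.19  1.66 -0.    1.29  1.01] t 3.625 w 0.028057162352923725
```

View pics/g1.png

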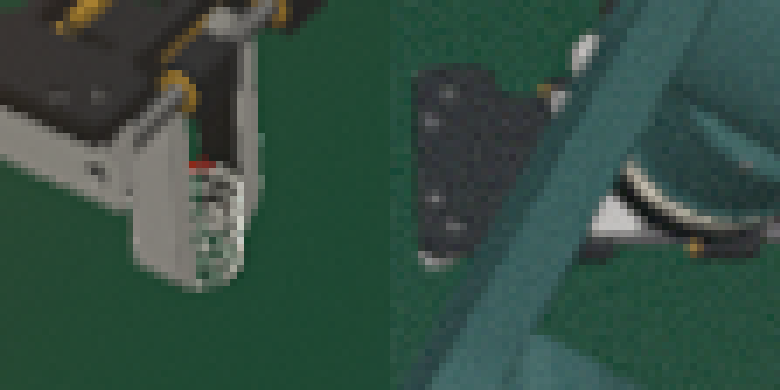

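>>> move_arm --targets '[[[0,0,-60],[0,0,0],-1],[[0,0,-120],[0,0,0],-1],[[20,-40,-165],[0,0,-5],-1],[[45,-90,-165],[0,0,-15],-1],[[70,-145,-165],[0,0,-25],-1],[[90,-188,-165],[0,0,-35],-1],[[90,-188,-165],[0,0,-45],-1],[[90,-188,-165],[0,0,-48],-1],[[90,-188,-165],[0,0,-48],-1],[[90,-188,-165],[0,0,-48],-1]]'

```text
time: 4.88
tool_pos: [0.5752, -0.0499, 0.1727]
ee_rot: [-3.14, 0.001, 0.836]
wrist_force: [0.1, 0.2, -1.0]
width: 0.0278
```

```bash
python3 -c "
from h import *
S=np.mean([viewer.snapshot('scene').astype(float) for _ in range(6)],0).astype(np.uint8);np.save('S2.npy',S)
x,y=342,215
cv2.imwrite('pics/g2.png',cv2.resize(S[y-32:y+20,x-30:x+30],(780,676),interpolation=0)[:600,:,::-1]);plan([.577,-.0505,.175],np.radians(48))
t=status.get_obs()['tool_pos']
print(proj('scene',t),proj('scene',t-[0,0,.01]),proj('scene',t+[0,0,.03]),proj('scene',[.577,-.0505,.112]),proj('scene',[.577,-.0505,.134]))"
```

```text
shift mm [ 0.5  1.4 -1.5] turn deg [ 0.  0. -0.] F [ 0.7 -0.1 -0.6] j [-0.18  0.16  1.36 -0.    1.63  0.55] t 5.175 w 0.028296418596240477
[342.43714379 203.70997399] [342.23107076 206.97398411] [343.0689655  193.70249031] [341.57848946 223.50458007] [342.01515963 216.66038755]
```

View pics/g2.png

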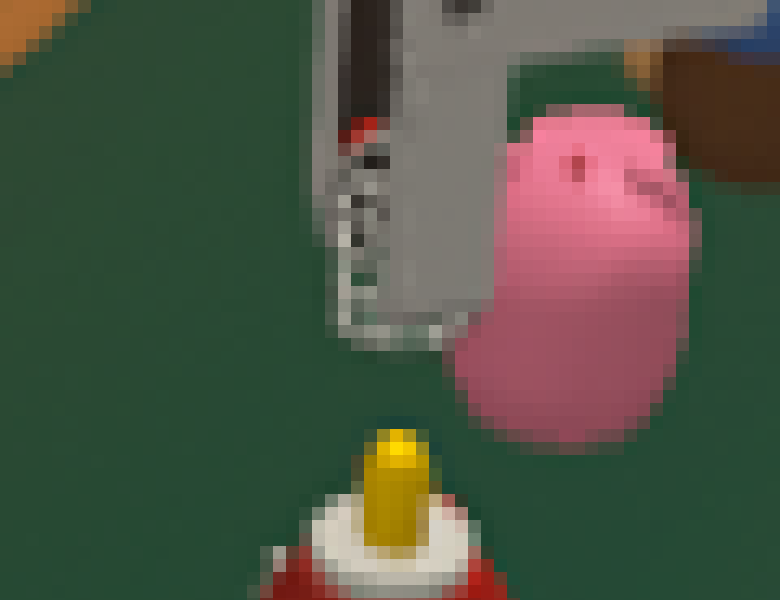

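>>> move_arm --targets '[[[0.5,1.4,8],[0,0,0],-1],[[0.5,1.4,20],[0,0,0],-1],[[0.5,1.4,27],[0,0,0],-1],[[0.5,1.4,29],[0,0,0],-1],[[0.5,1.4,30],[0,0,0],-1],[[0.5,1.4,31],[0,0,0],-1],[[0.5,1.4,31],[0,0,0],-1]]'

```text
time: 6.05
tool_pos: [0.5772, -0.0504, 0.1427]
ee_rot: [3.141, -0.0, 0.837]
wrist_force: [-0.0, -0.6, -0.1]
width: 0.0277
```

>>> move_arm --targets '[[[0,0,1],[0,0,0],-1],[[0,0,2],[0,0,0],-1],[[0,0,3],[0,0,0],-1],[[0,0,4],[0,0,0],-1],[[0,0,4],[0,0,0],-1]]'

```text
time: 6.68
tool_pos: [0.577, -0.0504, 0.1383]
ee_rot: [-3.141, 0.0, 0.837]
wrist_force: [-0.1, -0.1, -0.6]
width: 0.0277
```

>>> move_arm --targets '[[[0,0,1],[0,0,0],-1],[[0,0,2],[0,0,0],-1],[[0,0,3],[0,0,0],-1],[[0,0,4],[0,0,0],-1],[[0,0,4],[0,0,0],-1],[[0,0,4],[0,0,0],-1]]'

```text
time: 7.42
tool_pos: [0.5772, -0.0504, 0.135]
ee_rot: [3.141, -0.0, 0.837]
wrist_force: [-0.6, 0.1, 4.1]
width: 0.028
```

>>> move_arm --targets '[[[0,0,0],[0,0,3],-1],[[0,0,0],[0,0,6],-1],[[0,0,0],[0,0,9],-1],[[0,0,0],[0,0,9],-1]]'

```text
time: 7.92
tool_pos: [0.5771, -0.0508, 0.1349]
ee_rot: [3.141, 0.0, 0.681]
wrist_force: [-1.5, -1.1, 3.8]
width: 0.028
```

>>> move_arm --targets '[[[0,0,0],[0,0,3],-1],[[0,0,0],[0,0,6],-1],[[0,0,0],[0,0,6],-1]]'

```text
time: 8.3
tool_pos: [0.5772, -0.0508, 0.1349]
ee_rot: [3.141, -0.0, 0.577]
wrist_force: [-1.6, -0.8, 3.9]
width: 0.0278
```

>>> move_arm --targets '[[[0,0,0],[0,0,3],-1],[[0,0,0],[0,0,5],-1],[[0,0,0],[0,0,5],-1]]'

```text
time: 8.68
tool_pos: [0.5772, -0.0507, 0.1348]
ee_rot: [3.141, -0.0, 0.489]
wrist_force: [-1.5, -2.0, 4.4]
width: 0.028
```

>>> move_arm --targets '[[[0,0,0],[0,0,3],-1],[[0,0,0],[0,0,5],-1],[[0,0,0],[0,0,5],-1]]'

```text
time: 9.05
tool_pos: [0.5772, -0.0505, 0.1347]
ee_rot: [3.141, -0.0, 0.402]
wrist_force: [-1.5, -1.8, 4.4]
width: 0.0278
```

>>> move_arm --targets '[[[0,0,0],[0,0,3],-1],[[0,0,0],[0,0,5],-1],[[0,0,0],[0,0,5],-1]]'

```text
time: 9.43
tool_pos: [0.5772, -0.05, 0.1344]
ee_rot: [-3.141, -0.001, 0.315]
wrist_force: [-0.8, 0.4, 3.7]
width: 0.0282
```

>>> move_arm --targets '[[[0,0,0],[0,0,3],-1],[[0,0,0],[0,0,5],-1],[[0,0,0],[0,0,5],-1]]'

```text
time: 9.8
tool_pos: [0.5767, -0.0498, 0.1333]
ee_rot: [-3.14, 0.001, 0.227]
wrist_force: [1.1, 0.8, -0.5]
width: 0.0275
```

>>> move_arm --targets '[[[0,0,1],[0,0,2],-1],[[0,0,2],[0,0,4],-1],[[0,0,3],[0,0,4],-1],[[0,0,3],[0,0,4],-1]]'

```text
time: 10.3
tool_pos: [0.5769, -0.0506, 0.1312]
ee_rot: [3.141, 0.0, 0.157]
wrist_force: [0.6, 0.1, -0.2]
width: 0.0282
```

>>> move_arm --targets '[[[0,0,1],[0,0,0],-1],[[0,0,2],[0,0,0],-1],[[0,0,3],[0,0,0],-1],[[0,0,4],[0,0,0],-1],[[0,0,4],[0,0,0],-1]]'

```text
time: 10.92
tool_pos: [0.5772, -0.0505, 0.128]
ee_rot: [3.141, -0.001, 0.157]
wrist_force: [-0.3, -0.1, 1.7]
width: 0.0278
```

>>> move_arm --targets '[[[0,0,0.8],[0,0,0],-1],[[0,0,0.8],[0,0,6],-1],[[0,0,0.8],[0,0,12],-1],[[0,0,0.8],[0,0,18],-1],[[0,0,0.8],[0,0,24],-1],[[0,0,0.8],[0,0,30],-1],[[0,0,0.8],[0,0,30],-1]]'

```text
time: 11.8
tool_pos: [0.577, -0.0502, 0.1276]
ee_rot: [-3.141, -0.0, -0.367]
wrist_force: [-3.2, 0.2, 4.6]
width: 0.0276
```

>>> move_arm --targets '[[[0,0,0],[0,0,3],-1],[[0,0,0],[0,0,6],-1],[[0,0,0],[0,0,9],-1],[[0,0,0],[0,0,9],-1]]'

```text
time: 12.3
tool_pos: [0.5772, -0.05, 0.1273]
ee_rot: [-3.141, -0.0, -0.523]
wrist_force: [-2.8, 1.0, 4.8]
width: 0.0277
```

>>> move_arm --targets '[[[0,0,0],[0,0,3],-1],[[0,0,0],[0,0,5],-1],[[0,0,0],[0,0,5],-1]]'

```text
time: 12.68
tool_pos: [0.5771, -0.0497, 0.1261]
ee_rot: [-3.141, 0.001, -0.61]
wrist_force: [-0.6, 2.7, 1.4]
width: 0.028
```

Dropping through. Centre the gap a little more and go down.

>>> move_arm --targets '[[[0,0,0],[0,0,3],-1],[[0,0,0.7],[0,0,5],-1],[[0,0,1.4],[0,0,5],-1],[[0,0,2],[0,0,5],-1],[[0,0,2],[0,0,5],-1]]'

```text
time: 13.3
tool_pos: [0.5768, -0.05, 0.1243]
ee_rot: [-3.141, 0.001, -0.698]
wrist_force: [-0.5, 3.1, 0.5]
width: 0.0279
```

>>> move_arm --targets '[[[0,0,0.7],[0,0,0],-1],[[0,0,1.4],[0,0,0],-1],[[0,0,2.1],[0,0,0],-1],[[0,0,2.8],[0,0,0],-1],[[0,0,2.8],[0,0,0],-1]]'

```text
time: 13.92
tool_pos: [0.5769, -0.0502, 0.122]
ee_rot: [-3.141, 0.0, -0.698]
wrist_force: [-2.0, 4.5, 1.8]
width: 0.0279
```

>>> move_arm --targets '[[[0,0,0.6],[0,0,0],-1],[[0,0,1.2],[0,0,0],-1],[[0,0,1.2],[0,0,0],-1],[[0,0,1.2],[0,0,0],-1]]'

```text
time: 14.42
tool_pos: [0.577, -0.0502, 0.1217]
ee_rot: [-3.141, -0.0, -0.698]
wrist_force: [-2.1, 5.1, 5.2]
width: 0.0279
```

>>> move_arm --targets '[[[0,0,0],[0,0,0],-0.1],[[0,0,0],[0,0,0],-0.1],[[0,0,0],[0,0,0],-0.1],[[0,0,-5],[0,0,0],-0.1],[[0,0,-30],[0,0,0],0],[[0,0,-80],[0,0,0],0],[[0,0,-120],[0,0,0],0.5],[[20,-62,-120],[0,0,-10],0.8],[[40,-124,-120],[0,0,-20],0.8],[[60,-186,-120],[0,0,-30],0.8],[[60,-186,-120],[0,0,-40],0.8]]'

```text
time: 15.8
tool_pos: [0.7448, 0.0561, 0.2347]
ee_rot: [-3.141, 0.006, 0.008]
wrist_force: [0.6, 0.2, 0.5]
width: 0.0842
```

```bash
python3 -c "
from h import *
S=snap('scene');T=snap('top')
c=[cv2.resize(i[y-18:y+18,x-18:x+18],(390,390),interpolation=0) for i,x,y in((S,342,220),(T,344,145))]
cv2.imwrite('pics/g3.png',np.hstack(c)[:,:,::-1]);plan([.5145,.3026,.15],0)"
```

```text
shift mm [-228.6 -248.4   88.6] turn deg [0.  0.2 0. ] F [-0.6 -0.1  0.1] j [-0.    0.56  0.71 -0.    1.88  1.57] t 15.9 w 0.0845147459513505
```

View pics/g3.png

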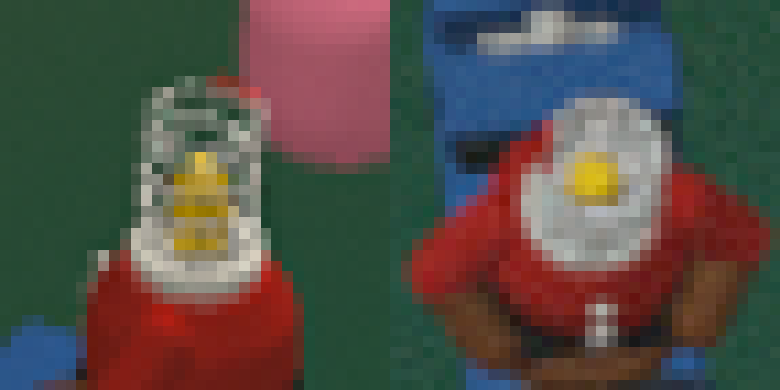

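```bash
python3 -c "
from h import *
for z in(.152,.155): print(proj('top',[.577,-.0505,z]),proj('scene',[.577,-.0505,z]),proj('scene',[.570,-.044,z]))
print(onz('top',345.6,141,.152))
print(onz('top',216.6,175,.047),onz('top',216.6,175,.035), onz('scene',371.2,180,.06))"
```

```text
[344.64753744 141.04786988] [342.38008692 210.94066412] [341.13363379 208.95512515]
[344.69467019 140.73848737] [342.4415931  209.97664106] [341.19268435 207.99522714]
[ 0.57707944 -0.05289391  0.152     ]
[0.51451858 0.30258549 0.047     ] [0.51664831 0.30616026 0.035     ] [0.51550004 0.29369065 0.06      ]
```

```bash
python3 -c "
from h import *
print(onz('top',214.3,174.2,.066),onz('scene',371.9,177.1,.066))
plan([.515,.303,.12],0)"
```

```text
[0.51346745 0.30328213 0.066     ] [0.51317857 0.30350775 0.066     ]
shift mm [-228.  -248.8  118.6] turn deg [0.  0.2 0. ] F [-0.6 -0.1  0.1] j [-0.    0.56  0.71 -0.    1.88  1.57] t 15.9 w 0.0845147459513505
```

>>> move_arm --targets '[[[-44,-44,0],[0,0,0],1],[[-88,-88,0],[0,0,0],1],[[-132,-132,20],[0,0,0],1],[[-170,-176,50],[0,0,0],1],[[-205,-215,90],[0,0,0],1],[[-229,-249,115],[0,0,0],1],[[-229,-249,115],[0,0,0],1],[[-229,-249,115],[0,0,0],1],[[-229,-249,115],[0,0,0],1]]'

```text
time: 17.02
tool_pos: [0.5155, 0.3016, 0.1278]
ee_rot: [-3.141, -0.004, -0.003]
wrist_force: [-0.1, -0.5, -0.9]
width: 0.0941
```

```bash
python3 -c "
from h import *
plan([.5138,.3033,.013],0)"
```

```text
shift mm [ -2.1  -1.6 114.8] turn deg [-0.1 -0.2 -0.2] F [-0.1 -0.5 -0.9] j [ 0.43  0.22  1.38 -0.    1.54  2.01] t 17.025 w 0.09410763719651971
```

>>> move_arm --targets '[[[-1,-1,40],[0,0,0],1],[[-1,-1,85],[0,0,0],1],[[-1,-1,105],[0,0,0],1],[[-1,-1,112],[0,0,0],1],[[-1,-1,112],[0,0,0],1]]'

```text
time: 17.65
tool_pos: [0.5139, 0.3032, 0.0145]
ee_rot: [-3.141, -0.001, -0.002]
wrist_force: [-0.1, 0.0, 0.6]
width: 0.094
```

>>> move_arm --targets '[[[0,0,0],[0,0,0],-1],[[0,0,0],[0,0,0],-1],[[0,0,0],[0,0,0],-1],[[0,0,0],[0,0,0],-1],[[0,0,0],[0,0,0],-1],[[0,0,-40],[0,0,0],-1],[[0,0,-100],[0,0,0],-1],[[0,0,-160],[0,0,0],-1],[[0,0,-190],[0,0,0],-1],[[0,0,-190],[0,0,0],-1],[[0,0,-190],[0,0,0],-1]]'

```text
time: 19.02
tool_pos: [0.5118, 0.3031, 0.2011]
ee_rot: [3.14, 0.004, -0.0]
wrist_force: [-0.4, -0.0, -1.5]
width: 0.0593
```

```bash
python3 -c "
from h import *
plan([.577,-.0525,.204],np.radians(5.5))"
```

```text
shift mm [ 65.3 355.6  -2.5] turn deg [ 0.1  0.2 -5.5] F [-0.4 -0.  -1.5] j [ 0.44  0.19  1.26 -0.    1.69  2.01] t 19.025 w 0.059264555488500924
```

>>> move_arm --targets '[[[8,45,0],[0,0,-1],-1],[[18,100,0],[0,0,-2],-1],[[28,155,0],[0,0,-3],-1],[[38,210,0],[0,0,-4],-1],[[47,265,0],[0,0,-5],-1],[[55,310,0],[0,0,-5.5],-1],[[61,342,0],[0,0,-5.5],-1],[[63,355,0],[0,0,-5.5],-1],[[63,355,0],[0,0,-5.5],-1],[[63,355,0],[0,0,-5.5],-1],[[63,355,0],[0,0,-5.5],-1]]'

```text
time: 20.4
tool_pos: [0.5755, -0.0501, 0.2037]
ee_rot: [-3.141, -0.0, 0.098]
wrist_force: [-0.6, -0.2, -1.5]
width: 0.0598
```

```bash
python3 -c "
from h import *
S=snap('scene')
x,y=342,200
cv2.imwrite('pics/g4.png',cv2.resize(S[y-30:y+30,x-35:x+35],(700,600),interpolation=0)[:,:,::-1]);plan([.577,-.0525,.17],np.radians(5.5))
t=status.get_obs()['tool_pos'];c=t-[0,0,.0145]
print('chin px',proj('scene',c),proj('scene',[.577,-.0505,.152]),proj('scene',c-[0,0,.035]))"
```

```text
shift mm [ 1.2  2.3 33.8] turn deg [-0.  -0.   0.1] F [-0.5  0.3 -1. ] j [-0.19  0.15  1.31  0.    1.69  1.29] t 20.45 w 0.059595225171594955
chin px [342.67942191 198.51975062] [342.38008692 210.94066412] [341.95704028 209.98698394]
```

View pics/g4.png

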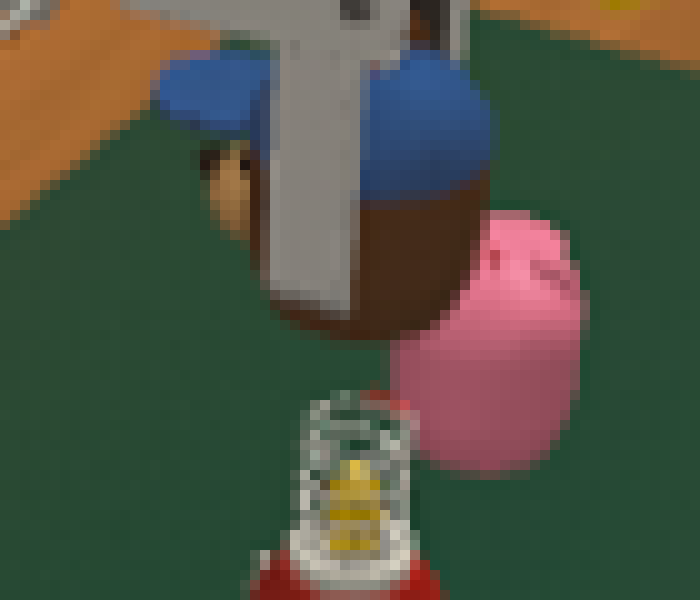

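>>> move_arm --targets '[[[1,1,10],[0,0,0],-1],[[2,1.8,22],[0,0,0],-1],[[2,1.8,32],[0,0,0],-1],[[2,1.8,36],[0,0,0],-1],[[2,1.8,38],[0,0,0],-1],[[2,1.8,39],[0,0,0],-1],[[2,1.8,39],[0,0,0],-1]]'

```text
time: 21.32
tool_pos: [0.5779, -0.0532, 0.165]
ee_rot: [3.141, -0.001, 0.096]
wrist_force: [0.5, 1.0, -2.2]
width: 0.0595
```

>>> move_arm --targets '[[[0,-0.5,1],[0,0,0],-1],[[0,-1,2],[0,0,0],-1],[[0,-1,3],[0,0,0],-1],[[0,-1,4],[0,0,0],-1],[[0,-1,4],[0,0,0],-1]]'

```text
time: 21.95
tool_pos: [0.5775, -0.0521, 0.1605]
ee_rot: [-3.142, 0.0, 0.096]
wrist_force: [-0.5, 0.4, -1.1]
width: 0.0596
```

Free; the rim is around the spring.

>>> move_arm --targets '[[[0,0,2],[0,0,0],-1],[[0,0,4],[0,0,0],-1],[[0,0,6],[0,0,0],-1],[[0,0,8],[0,0,0],-1],[[0,0,9],[0,0,0],-1],[[0,0,9],[0,0,0],-1]]'

```text
time: 22.7
tool_pos: [0.5776, -0.0521, 0.1515]
ee_rot: [3.142, 0.0, 0.096]
wrist_force: [-0.2, -0.5, -0.5]
width: 0.0595
```

>>> move_arm --targets '[[[0,0,1],[0,0,0],-1],[[0,0,2],[0,0,0],-1],[[0,0,3],[0,0,0],-1],[[0,0,3],[0,0,0],-1]]'

```text
time: 23.2
tool_pos: [0.5776, -0.0521, 0.1485]
ee_rot: [3.142, 0.0, 0.096]
wrist_force: [1.1, -0.7, -1.8]
width: 0.0596
```

>>> move_arm --targets '[[[0,0,0.5],[0,0,0],-1],[[0,0,1],[0,0,0],-1],[[0,0,1],[0,0,0],-1],[[0,0,1],[0,0,0],-1]]'

```text
time: 23.7
tool_pos: [0.5777, -0.0521, 0.1477]
ee_rot: [3.141, -0.0, 0.096]
wrist_force: [0.2, -0.2, -0.9]
width: 0.0596
```

>>> move_arm --targets '[[[0,0,0.5],[0,0,0],-1],[[0,0,1],[0,0,0],-1],[[0,0,1],[0,0,0],-1],[[0,0,1],[0,0,0],-1]]'

```text
time: 24.2
tool_pos: [0.5778, -0.0521, 0.1469]
ee_rot: [3.142, -0.0, 0.096]
wrist_force: [-0.3, -0.1, 1.0]
width: 0.0595
```

>>> move_arm --targets '[[[0,0,0],[0,0,0],0.4],[[0,0,0],[0,0,0],0.6],[[0,0,0],[0,0,0],0.9],[[0,0,0],[0,0,0],0.9],[[0,0,0],[0,0,0],0.9],[[0,0,-10],[0,0,0],0.9],[[0,0,-30],[0,0,0],0.9],[[0,0,-70],[0,0,0],0.9],[[0,0,-110],[0,0,0],0.9],[[-40,-40,-110],[0,0,0],0.9],[[-80,-80,-110],[0,0,0],0.9],[[-120,-120,-110],[0,0,0],0.9],[[-160,-160,-110],[0,0,0],0.9],[[-200,-200,-110],[0,0,0],0.9],[[-200,-200,-110],[0,0,0],0.9]]'

```text
time: 26.08
tool_pos: [0.3577, 0.1296, 0.2584]
ee_rot: [-3.141, -0.004, 0.101]
wrist_force: [1.0, -0.8, 1.5]
width: 0.0894
```

```bash
python3 -c "
from h import *
S=snap('scene');T=snap('top')
c=[cv2.resize(i[y-35:y+35,x-35:x+35],(390,390),interpolation=0) for i,x,y in((S,342,210),(T,344,145))]
cv2.imwrite('pics/g5.png',np.hstack(c)[:,:,::-1])
for n in('scene','top'): print(proj(n,[.577,-.0505,.152]),proj(n,[.577,-.0505,.134]),proj(n,[.577,-.0505,.2]),proj(n,[.577-.058,-.0505-.0057,.181]))
print(status.get_obs()['wrist_force'],status.get_obs()['time'])"
```

```text
[342.38008692 210.94066412] [342.01515963 216.66038755] [343.38852196 195.13485934] [322.07426433 196.09674744]
[344.64753744 141.04786988] [344.37076521 142.86462116] [345.43855606 135.85557115] [347.96348764 161.30866992]
[ 0.10508983 -1.18840408  0.37466318] 26.175
```

View pics/g5.png

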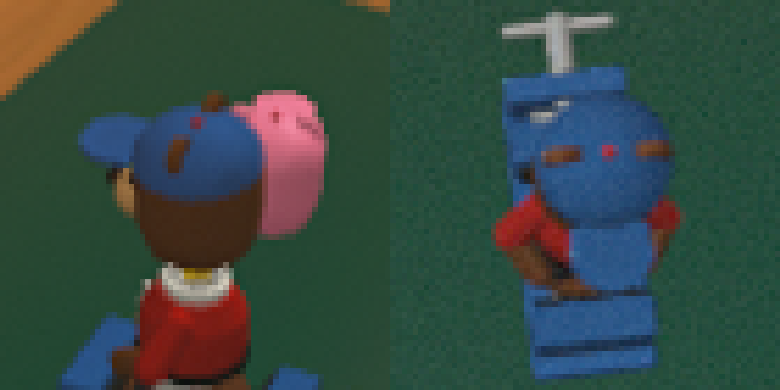

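```bash
python3 -c "
from h import *
def btn(n,box):
    im=np.mean([viewer.snapshot(n).astype(float) for _ in range(5)],0)
    u0,v0,u1,v1=box;c=im[v0:v1,u0:u1];w=np.clip(c[...,0]-1.0*c[...,2],0,None)*((c[...,0]>1.4*c[...,1]+25));w[w<15]=0
    vv,uu=np.mgrid[v0:v1,u0:u1];return (w*uu).sum()/w.sum(),(w*vv).sum()/w.sum()
for k in range(2):
    a=btn('top',(346,134,351,140));b=btn('scene',(340,194,345,199));c1,d1=ray('top',*a);c2,d2=ray('scene',*b)
    s=np.linalg.lstsq(np.c_[d1,-d2],c2-c1,rcond=None)[0];print(a,b,c1+d1*s[0],c2+d2*s[1])
print(status.get_obs()['time'])"
```

```text
(np.float64(347.58495002939446), np.float64(136.56084656084658)) (np.float64(342.0), np.float64(196.42217898832683)) [ 0.57561528 -0.05566824  0.19841553] [ 0.57577991 -0.05556242  0.19845538]
(np.float64(347.5877141169521), np.float64(136.56290608387476)) (np.float64(342.0), np.float64(196.4207436399217)) [ 0.57560906 -0.05567454  0.19841932] [ 0.57578057 -0.0555643   0.19846083]
27.175
```

```bash
python3 -c "
from bench import order
print(order.close_job())"
```

```text
the job is handed in; nothing more can be done
None
```

The spring is on the collar and the head is on the spring, facing the bear's front. I released it, moved the arm clear, and handed the job in at about 27 s of the allowed 72 s.

- **Spring:** I worked it down with clockwise twists, through the upper nib, then the lower nib about 45° further on. It stopped at the height expected for the collar. The wrist force stayed below about 8 N in all, with at most 5 N straight down, against the 15 N limit. After release, the camera view put the top of the spring within about 1 pixel of where it should be when fully home.
- **Head:** I lowered it until it carried about 2 N, then let go. Two measurements in a row put the button on the cap at the same place, 198.5 mm up, against 199.5 mm expected. The head is at rest and the brim points forwards.
- **Offset:** The button sits about 5 mm sideways of the post axis, a lean of roughly 0.06 to 0.1 rad. That is inside the 0.2 rad limit, but not perfectly centred.
- **Not measured:** I did not measure the dragon, glue bottle or screwdriver again at the end. No move went near them.

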